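Open the preserve jar in the bench jar holder

ROBOT

A 6-joint arm with a two-finger parallel gripper is mounted at the origin on a cart in front of the work surface, level with it; the furniture and walls round the work are solid. World frame = base frame: x ahead of the robot, y to its left, z up, the work surface at z = 0. Lengths are in m, angles in rad, forces in N, time in s.
With the tool pointing down it reaches from about 0.275 to 0.725 m from the base axis. Payload 5.6 kg.
Tool frame: the origin (TCP) lies at the very end of the fingers, on their centre line; the grasp point (between the pads) lies 19 mm behind it; z points along the fingers, y is the line along which they close (so a half turn about z gives the same grasp; the last joint's range is limited). The gripper opens to 85 mm and grips with 20 to 120 N. Pads are 22 mm wide; open, the fingers measure 114 mm over their backs; the gripper's body (76 mm by 85 mm) begins 54 mm behind the grasp point. The pads swing forward as they close: fully open they stand 13 mm farther back than shut.
Start: joints at [1.408, 0.255, 0.108, 0, -1.424, -0.285], TCP at [0.238, 0.496, 0.231] pointing down, gripper open.
Joint ranges: [-2.95, 2.95], [-1.21, 1.97], [-1.09, 1.5], [-2.87, 1.71], [-2.94, -0.07], [-3.05, 3.05]. Speed limits (rad/s): [2.57, 2.57, 3.14, 3.14, 3.14, 3.14].

INTERFACE

Orientations are given as a rotation vector (axis times angle).
In Python, from workcell import env gives the robot as it stands. The module is installed in compiled form; this text tells all that it offers.
- The arm moves only by the tool step_arm, never from a script. Its argument "plan" is a list of rows, each an object of numbers: "tx", "ty", "tz": the shift along the tool's x, y, z in m; "ax", "ay", "az": the turn, a rotation vector about the tool's x, y, z in rad; "hand": the opening, from 0 (shut) to 1 (fully open). In form: [{"tx": .., "ty": .., "tz": .., "ax": .., "ay": .., "az": .., "hand": ..}, ...]. A call has 1 to 8 rows; each row shifts and turns the commanded pose from where the row before left it, along the tool's axes as they then stand; what a row does not reach is not made up. A row lasts 1/8 s, in which the tool goes at most 62.5 mm and 10.7 degrees, less where a joint would pass 70% of its speed; a pose out of reach is approached as far as the arm can. A call with a gripper value outside its range is refused whole. The fingers move at their own pace and stop on an object; the grip force is fixed at half the most. Time passes only in rows, so rows that do not move let the fingers close. It gives the time, the measured TCP pose, the force, the opening and the grip force at its end, in the units of the state.
- env.get_state(): the state, without advancing time (a new reading comes with each control period).
- env.capture(name): name is "side" or "top"; returns a dict with "pixels" (384x512x3 uint8, red, green, blue), "fov_y" (degrees; the focal length in pixels is half the picture's height over the tangent of half this angle, whatever the lens; pixels are square), "cx", "cy" (the principal point, pixels), "view" (4x4, takes a point from world to camera coordinates). Camera axes: x right, y down, z forward; pixel columns grow to the right and rows downward; lengths in m; the calibration is good to about 2 mm. A picture is of the moment at which its call begins. There is no depth.
- env.finish_job(): hands the job in; it is judged then, once.
The state is a dict: "time_s": time; "joints": joint angles; "joint_velocities": joint speeds; "tau": joint torques, N m; "ee_pos": TCP position; "tool_rot": TCP orientation; "ft_force": force on the tool from outside, world axes, zero at the start; "wrist_torque": the same for the moment, N m; "finger_gap": finger opening in m; "grip_force": force on a finger pad.
Only numpy, scipy, OpenCV 4.12 (cv2) and the standard library are available. Lean on these libraries where they do the work, as an engineer would, in place of code of your own. Each camera call takes 0.05 s, during which the arm holds its last target. There are 200 camera calls.

TASK

One of the three hexagonal preserve jars is the size that fits the bench jar holder (the larger will not go in, the smaller would just spin in it): stand that jar upright in the holder, fully down, so that it cannot turn. Then unscrew its tight lid anticlockwise until the threads let go, leaving the jar down in the holder, and finish still holding the lid level about two centimetres above the open jar's rim, centred over its mouth and not touching the jar. Leave the other two jars and everything else where they are.

Things in the scene. Friction and masses are not known exactly. Their poses are not given: they have to be found in the camera images.
- jar_a: The smallest of three alike hexagonal clear glass jars, brown filling: 48 mm across flats, 81 mm high with lid, 0.15 kg. Its flat sides are upright to 56 mm above the base; ribbed steel lid 44 mm wide, lower edge at 67 mm. Blank label on the +x side. Origin: centre of underside, z up; flats face along x and every 60 degrees from it. Its lid stays on.
- jar_b: The middle one of three alike hexagonal clear glass jars, brown filling: 56 mm across flats, 94 mm high with lid, 0.29 kg. Its flat sides are upright to 66 mm above the base; ribbed steel lid 51 mm wide, lower edge at 78 mm. Blank label on the +x side. Origin: centre of underside, z up; flats face along x and every 60 degrees from it. Fits the holder with 1.5 mm to spare each side.
- jar_c: The largest of three alike hexagonal clear glass jars, brown filling: 64 mm across flats, 107 mm high with lid, 0.36 kg. Its flat sides are upright to 75 mm above the base; ribbed steel lid 58 mm wide, lower edge at 89 mm. Blank label on the +x side. Origin: centre of underside, z up; flats face along x and every 60 degrees from it. Its lid stays on.
- jar_b_mouth (a point): Centre of the middle jar's mouth at rim height, 92 mm above the jar's base. Three sloping threads on the neck hold the lid's lugs: the lugs come clear once the lid has turned about 55 degrees (0.96 rad) anticlockwise from above, relative to the jar, from closed. From there to about 95 degrees the lid lifts straight off; further on the lugs meet the next stops.
- lid: The middle jar's steel twist-off lid, 51 mm wide, 16 mm high, 0.04 kg. Origin: centre of its lower edge, z up. Closed: 78 mm above the jar's base, its x along the jar's x or up to 0.05 rad anticlockwise of it, a stop clockwise. Tight: a rubber seal drags on it with 0.5 N m as it turns. It does not rise as it turns; pulled up before the threads end, it lifts the whole jar.
- holder: Bench jar holder fixed to the table: steel plate 120 x 120 mm, grey hexagonal collar 40 mm high over the table, 77 mm across outer flats. Socket 59 mm across flats, 67 mm at the top of its 6 mm sloping lead-in, floor 12 mm above the table. Origin: centre of underside, z up; flats face along x and every 60 degrees. A seated jar can turn 6 degrees either way.
- holder_seat (a point): Centre of the socket's floor, 12 mm above the table: the underside of the seated jar rests here.
- melamine_plate: Cream plate, 200 mm wide, 22 mm high, beside the holder. A bystander.
- teaspoon: Steel teaspoon, 130 mm long, lying on the table. A bystander.
- tea_glass_a: Waisted tea glass, 61 mm wide, 88 mm high. A bystander.
- tea_glass_b: A second tea glass like it. A bystander.
- lemon: Lemon, 71 x 53 x 51 mm. A bystander.
Things that resemble listed ones, but are neither listed nor needed, are in the scene too. Several things have the shape of the lid; the one meant has the colours described above.

How it is judged:
On the way, in this order (a step that is already met when the one before it is completed fails the run):
1. the middle jar stands fully down in the holder with its lid still closed (horizontal distance between jar_b and holder_seat below 0.005 m and z of jar_b in the frame of holder between 0.009 and 0.0145 m and angle between jar_b's own z axis and vertical below 0.08 rad and z of lid in the frame of jar_b below 0.083 m and horizontal distance between lid and jar_b below 0.006 m and angle between the x axis of lid and the x axis of jar_b, either way round below 0.35 rad), for 0.2 s.
2. the lid has been turned to the end of its threads while the jar stays down in the holder (horizontal distance between jar_b and holder_seat below 0.005 m and z of jar_b in the frame of holder between 0.009 and 0.0145 m and angle between jar_b's own z axis and vertical below 0.08 rad and z of lid in the frame of jar_b below 0.083 m and horizontal distance between lid and jar_b below 0.006 m and angle between the x axis of lid and the x axis of jar_b, either way round above 0.7 rad), for 0.04 s.
At the end, for the whole second after the job is handed in: The middle jar is down in the holder (5 mm off centre, base 3 mm off the floor, 0.08 rad tilt at most). The gripper holds the lid (over 1 N), at rest, off the jar, its lower edge 4 to 50 mm above the rim, within 15 mm of the mouth's centre, tilted under 0.2 rad (horizontal distance between jar_b and holder_seat below 0.005 m and z of jar_b in the frame of holder between 0.009 and 0.0145 m and angle between jar_b's own z axis and vertical below 0.08 rad and z of lid in the frame of jar_b_mouth between 0.004 and 0.05 m and horizontal distance between lid and jar_b_mouth below 0.015 m and angle between lid's own z axis and vertical below 0.2 rad and contact force between the fingers and lid above 1 N and contact force between lid and jar_b below 0.05 N and linear speed of lid below 0.03 m/s); the arm keeps its last pose, push and grip.
It fails at once if one of the other two jars was moved more than 3 cm (distance of any of jar_a, jar_c from where it was at the start of the episode above 0.03 m).
It fails at once if a bystander was moved more than 3 cm (distance of any of melamine_plate, teaspoon, tea_glass_a, tea_glass_b, lemon from where it was at the start of the episode above 0.03 m).
It also fails if it takes over 51 s, if anything falls off the work surface, if the arm or the gripper's body presses on something with over 40 N, if the wrist force passes 120 N, or if a joint passes its speed limit or range.

## Working session

There is one attempt and no reset: what is moved stays moved. The work goes in short steps, Python scripts to look and compute and a tool call to move; the robot and the scene stay as the last step left them, time stands still between calls to the robot, and variables do not carry over. Pictures are saved under pics/ and viewed, at most 10 in all, crops included, and the job is handed in when it is done.

Besides the shell and the picture viewer there is one more tool, called by a JSON object that holds its "method" and its "body". step_arm: Moves the arm, as the interface text tells. Its arguments: {"type":"object","properties":{"plan":{"type":"array"}},"required":["plan"]}

```bash
mkdir -p pics
cat > h.py <<'E'
import numpy as np, cv2
from workcell import env
from scipy.spatial.transform import Rotation as R
def cap(n,save=None):
    c=env.capture(n); p=np.asarray(c["pixels"]); c["bgr"]=p[:,:,::-1].copy()
    np.savez(f"{save or n}.npz",p=p,v=c["view"],f=c["fov_y"],cx=c["cx"],cy=c["cy"])
    if save: cv2.imwrite(f"pics/{save}.png",c["bgr"])
    return c
def load(n):
    d=np.load(f"{n}.npz"); return dict(pixels=d["p"],bgr=d["p"][:,:,::-1].copy(),view=d["v"],fov_y=float(d["f"]),cx=float(d["cx"]),cy=float(d["cy"]))
def foc(c): return c["pixels"].shape[0]/2/np.tan(np.radians(c["fov_y"])/2)
def ray(c,u,v):
    V=np.asarray(c["view"]); f=foc(c); d=V[:3,:3].T@np.array([(u-c["cx"])/f,(v-c["cy"])/f,1]); return -V[:3,:3].T@V[:3,3],d
def onz(c,u,v,z):
    o,d=ray(c,u,v); return o+d*(z-o[2])/d[2]
def proj(c,P):
    V=np.asarray(c["view"]); q=V[:3,:3]@np.asarray(P)+V[:3,3]; f=foc(c); return q[0]/q[2]*f+c["cx"],q[1]/q[2]*f+c["cy"]
E
python3 - <<'E'
from h import *
s=env.get_state(); print(s)
for n in("top","side"):
    c=cap(n,n+"0"); print(n,c["fov_y"],c["cx"],c["cy"],np.round(c["view"],3).tolist())
E
```

```text
{'time_s': 0.0, 'joints': array([ 1.40761933e+00,  2.55767156e-01,  1.07024382e-01, -4.96975348e-04,
       -1.42389719e+00, -2.84635518e-01]), 'joint_velocities': array([ 1.10894515e-03,  1.20574614e-03, -2.84441957e-05, -1.08316569e-03,
       -1.65979908e-03, -7.07314336e-05]), 'tau': array([-7.53198201e-04, -3.86629307e+01,  2.37936687e+01,  5.36510065e+00,
       -6.20996041e-03, -3.26140864e-06]), 'ee_pos': array([0.2378557 , 0.49536598, 0.23038962]), 'tool_rot': array([ 3.06132182e+00, -6.97256206e-01, -5.94593377e-04]), 'ft_force': array([-0.25031386, -0.01250016, -0.50729396]), 'wrist_torque': array([0.06401616, 0.05532843, 0.01059088]), 'grip_force': 0.0, 'finger_gap': 0.08549442903757629}
top 42.5199876922386 253.4453204065635 187.5100116393041 [[0.017, -1.0, -0.003, 0.025], [-0.996, -0.016, -0.089, 0.543], [0.089, 0.004, -0.996, 1.474], [0.0, 0.0, 0.0, 1.0]]
side 48.82270480327827 252.36733379241016 190.996106778748 [[-0.995, -0.105, -0.001, 0.556], [-0.063, 0.604, -0.794, 0.09], [0.083, -0.79, -0.607, 1.506], [0.0, 0.0, 0.0, 1.0]]
```

View pics/top0.png

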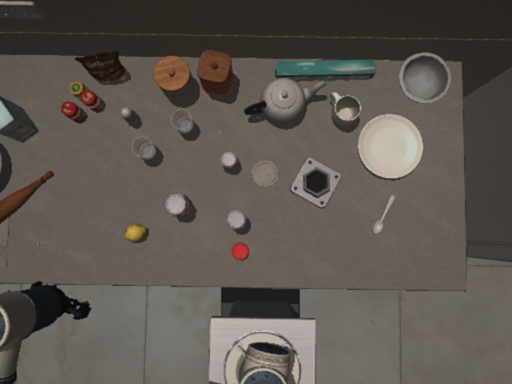

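View pics/side0.png

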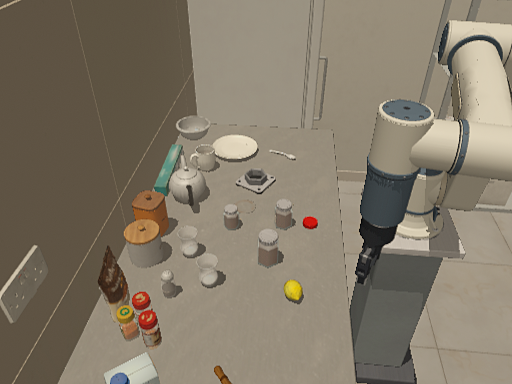

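Both views show three steel-lidded hexagonal jars: the small one at top (229,160) / side (232,217), a medium one at top (236,219) / side (284,213), and a large one at top (177,204) / side (268,247). The holder is at top (316,182). Possible mix-ups for the lid are the red disc (241,251), the clear disc (265,173) and the shaker (127,113). I choose the jar at top (236,219) and will check it by size.

Run:
```python
from h import *
c=load("top0"); s=load("side0")
hsv=cv2.cvtColor(c["bgr"],cv2.COLOR_BGR2HSV)
for (u,v,h,n) in((229,160,.081,'A'),(236,219,.094,'B'),(177,204,.107,'C')):
    m=((hsv[...,2]>135)&(hsv[...,1]<60)).astype(np.uint8)
    w=np.zeros_like(m); w[v-16:v+17,u-16:u+17]=1
    cs,_=cv2.findContours(m*w,cv2.RETR_EXTERNAL,cv2.CHAIN_APPROX_NONE); k=max(cs,key=cv2.contourArea)
    (x,y),r=cv2.minEnclosingCircle(k); P=onz(c,x,y,h); Q=onz(c,x+r,y,h)
    print(n,x,y,r,cv2.contourArea(k),P,"diam",2*np.linalg.norm(Q-P),"side px of lid top",proj(s,P))
# holder: dark socket
g=cv2.cvtColor(c["bgr"],cv2.COLOR_BGR2GRAY)
b=c["bgr"]
a=cv2.resize(b[145:265,150:350],None,fx=4,fy=4,interpolation=cv2.INTER_CUBIC)[:, :800]
d=cv2.resize(s["bgr"][160:275,210:330],None,fx=4,fy=4,interpolation=cv2.INTER_CUBIC)
cv2.imwrite("pics/cropT.png",a); cv2.imwrite("pics/cropS.png",d)
```

```text
A 228.06756591796875 158.62612915039062 6.94260835647583 126.0 [0.62139497 0.10975351 0.081     ] diam 0.04077842027010583 side px of lid top (np.float64(230.60375500908887), np.float64(206.76174048280143))
B 235.3125 218.9375 8.312834739685059 180.5 [0.44465239 0.08444814 0.094     ] diam 0.04785462597957249 side px of lid top (np.float64(283.7559111205921), np.float64(202.47637806737438))
C 175.1638641357422 203.76890563964844 9.716909408569336 258.5 [0.48479398 0.25684982 0.107     ] diam 0.05561455523265249 side px of lid top (np.float64(268.03221375662696), np.float64(233.9509893253234))
```

View pics/cropT.png

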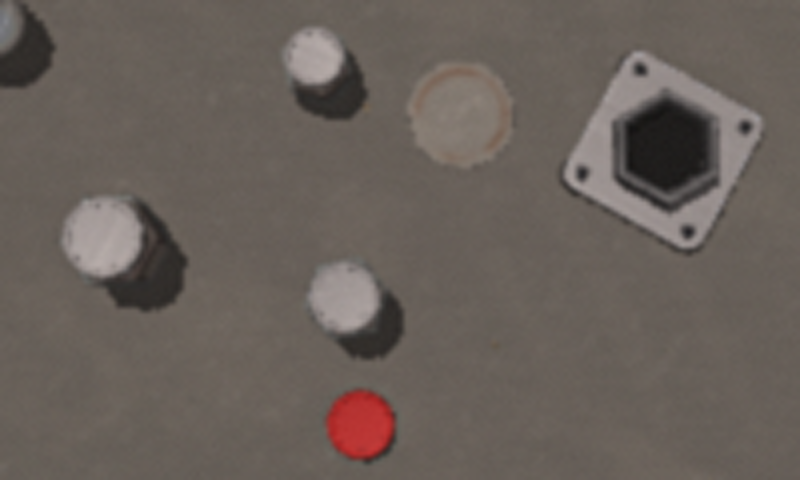

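View pics/cropS.png

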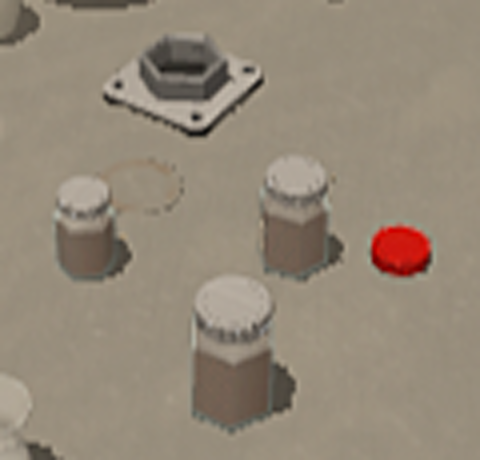

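The crops confirm the choice. Lid diameters are about 41, 48 and 56 px-mm, so they order as 44 < 51 < 58, and B is the middle jar at (0.445, 0.084). Next I need the holder pose and the jar's yaw.

Run:
```python
from h import *
c=load("top0"); s=load("side0")
hsv=cv2.cvtColor(c["bgr"],cv2.COLOR_BGR2HSV)
def big(img,cen,w,vmin):
    hsv=cv2.cvtColor(img,cv2.COLOR_BGR2HSV); m=(hsv[...,2]>vmin).astype(np.uint8)
    k=np.zeros_like(m); u,v=cen; k[v-w:v+w,u-w:u+w]=1
    cs,_=cv2.findContours(m*k,cv2.RETR_EXTERNAL,cv2.CHAIN_APPROX_NONE); return max(cs,key=cv2.contourArea)
for nm,im,cc,cen,vm in(("top",c["bgr"],c,(316,182),135),):
    k=big(im,cen,32,vm)
    W=np.array([onz(cc,*p[0],.006)[:2] for p in k]).astype(np.float32)*1000
    (x,y),sz,a=cv2.minAreaRect(W); print(nm,"plate",x,y,sz,a)
# dark socket top
g=cv2.cvtColor(c["bgr"],cv2.COLOR_BGR2GRAY)
# collar top in side: project estimate for check
P=[x/1000,y/1000,.04]; print("collar top centre in side",proj(s,P),"top",proj(c,P))
print("jar base proj",proj(s,[.4447,.0844,0]),proj(c,[.4447,.0844,0]))
B1=cv2.resize(s["bgr"][195:235,264:306],None,fx=10,fy=10,interpolation=cv2.INTER_CUBIC)
B2=cv2.resize(c["bgr"][199:239,218:256],None,fx=10,fy=10,interpolation=cv2.INTER_CUBIC)
o=np.hstack([B1,B2]); o=cv2.convertScaleAbs(o,alpha=1.5,beta=-40); o2=cv2.resize(s["bgr"][163:198,230:282],None,fx=5,fy=5,interpolation=cv2.INTER_CUBIC)
z=np.zeros((175,800,3),np.uint8); z[:,:260]=o2
cv2.imwrite("pics/cropB.png",np.vstack([o[:,:800],z]))
```

```text
top plate 564.5169677734375 -155.7326202392578 (118.7220230102539, 117.16143035888672) 61.50054931640625
collar top centre in side (np.float64(255.23867436572243), np.float64(172.75157293836972)) top (np.float64(316.667306718508), np.float64(180.79271507589945))
jar base proj (np.float64(282.5441380590767), np.float64(223.42663696407809)) (np.float64(236.53301149062906), np.float64(219.70639133350332))
```

View pics/cropB.png

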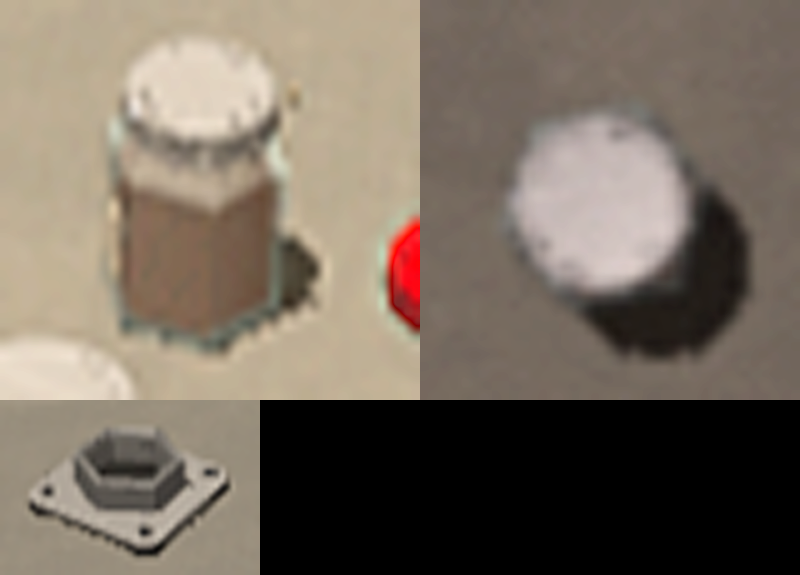

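The side crop shows jar B's bottom corners at about side px (276,228), (285.5,230) and (292,226), with one vertical edge in the middle. The top crop shows the lid with little of the hexagon visible. I turn the corners and the filling edge into a yaw.

Run:
```python
from h import *
s=load("side0"); c=load("top0")
def pts(L,z): return [onz(s,264+a/10-.45,195+b/10-.45,z)[:2]*1000 for a,b in L]
for L,z in(([(118,330),(215,350),(280,310)],0.),([(122,182),(213,212),(274,180)],.05)):
    P=pts(L,z); C=np.array([444.7,84.4])
    for p in P: d=p-C; print(np.round(p),"r",np.linalg.norm(d).round(1),"ang mod60",(np.degrees(np.arctan2(d[1],d[0]))%60).round(1))
    for a,b in zip(P,P[1:]): d=b-a; print("edge",np.linalg.norm(d).round(1),"dir mod60",(np.degrees(np.arctan2(d[1],d[0]))%60).round(1))
# top-view shadow-free side: jar outline vs lid in side view: lid ellipse centre
hsv=cv2.cvtColor(s["bgr"],cv2.COLOR_BGR2HSV)
m=(hsv[...,2]>190).astype(np.uint8); k=np.zeros_like(m); k[193:213,272:296]=1
cs,_=cv2.findContours(m*k,cv2.RETR_EXTERNAL,cv2.CHAIN_APPROX_NONE); q=max(cs,key=cv2.contourArea); (x,y),ax,a=cv2.fitEllipse(q); print("side lid",x,y,ax,onz(s,x,y,.094),cv2.contourArea(q))
# holder collar corners, side inner/outer top rim from crop: (5x)
for n,(a,b) in dict(l=(75,478),r=(183,462)).items():
    print(n,onz(s,230+a/5-.4,163+(b-400)/5-.4,.04))
```

```text
[468. 108.] r 33.6 ang mod60 45.3
[435. 115.] r 32.2 ang mod60 48.2
[413.  92.] r 32.5 ang mod60 46.2
edge 34.4 dir mod60 48.8
edge 31.3 dir mod60 46.6
[470.  88.] r 25.5 ang mod60 9.1
[438. 101.] r 17.7 ang mod60 51.4
[418.  82.] r 26.6 ang mod60 5.2
edge 34.0 dir mod60 38.5
edge 27.5 dir mod60 43.4Traceback (most recent call last):
  File "<stdin>", line 11, in <module>
ValueError: max() iterable argument is empty
```

Jar B's three base corners lie 32–34 mm from the centre (32.3 expected), with vertices at 47° mod 60. That puts the flat normals at 17° mod 60. The holder is at (0.5645, −0.156), plate measured 118 mm, normals at 31.5° mod 60. Next I plan the hover over the jar with the tool's y axis at 17°.

```bash
cat >> h.py <<'E'
def plan(xyz,psi,n):
    """rows (tool frame) from the measured pose to xyz, tool down, tool y axis at psi deg (nearest way mod 180)"""
    s=env.get_state(); p=np.array(s["ee_pos"]); A=R.from_rotvec(s["tool_rot"])
    best=None
    for k in(0,180,):
        a=np.radians(psi+k); y=np.array([np.cos(a),np.sin(a),0]); z=np.array([0,0,-1.]); B=R.from_matrix(np.c_[np.cross(y,z),y,z])
        w=(A.inv()*B).as_rotvec()
        if best is None or np.linalg.norm(w)<np.linalg.norm(best): best=w
    st=(np.array(xyz)-p)/n; dR=R.from_rotvec(best/n)
    print("t",s["time_s"],"p",p.round(4),"psi_y",np.degrees(np.arctan2(*A.as_matrix()[[1,0],1])).round(2),"tilt",np.degrees(np.arccos(-A.as_matrix()[2,2])).round(2),"gap",round(s["finger_gap"],4),"gf",round(float(s["grip_force"]),1),"F",np.round(s["ft_force"],1),"T",np.round(s["wrist_torque"],2),"j",np.degrees(s["joints"]).round(0))
    for i in range(n):
        t=A.inv().apply(st); print("{%s}"%", ".join(f'"{k}":{v:.4f}' for k,v in zip(("tx","ty","tz","ax","ay","az"),np.r_[t,best/n])))
        A=A*dR
E
python3 -c "
from h import *
plan([.4447,.0844,.15],17,8)"
```

```text
t 0.1 p [0.2379 0.4954 0.2305] psi_y -115.66 tilt 0.1 gap 0.0854 gf 0.0 F [0.6 0.7 0.3] T [ 0.05 -0.03  0.03] j [ 81.  15.   6.  -0. -82. -16.]
{"tx":0.0455, "ty":0.0351, "tz":0.0101, "ax":0.0002, "ay":-0.0001, "az":0.1033}
{"tx":0.0489, "ty":0.0302, "tz":0.0101, "ax":0.0002, "ay":-0.0001, "az":0.1033}
{"tx":0.0518, "ty":0.0250, "tz":0.0101, "ax":0.0002, "ay":-0.0001, "az":0.1033}
{"tx":0.0541, "ty":0.0195, "tz":0.0101, "ax":0.0002, "ay":-0.0001, "az":0.1033}
{"tx":0.0558, "ty":0.0139, "tz":0.0101, "ax":0.0002, "ay":-0.0001, "az":0.1033}
{"tx":0.0569, "ty":0.0080, "tz":0.0101, "ax":0.0002, "ay":-0.0001, "az":0.1033}
{"tx":0.0575, "ty":0.0021, "tz":0.0101, "ax":0.0002, "ay":-0.0001, "az":0.1033}
{"tx":0.0574, "ty":-0.0038, "tz":0.0101, "ax":0.0002, "ay":-0.0001, "az":0.1033}
```

{"method": "step_arm", "body": {"plan": [{"tx": 0.0455,"ty": 0.0351,"tz": 0.01,"ax": 0,"ay": 0,"az": 0.1033,"hand": 1},{"tx": 0.0489,"ty": 0.0302,"tz": 0.01,"ax": 0,"ay": 0,"az": 0.1033,"hand": 1},{"tx": 0.0518,"ty": 0.025,"tz": 0.01,"ax": 0,"ay": 0,"az": 0.1033,"hand": 1},{"tx": 0.0541,"ty": 0.0195,"tz": 0.01,"ax": 0,"ay": 0,"az": 0.1033,"hand": 1},{"tx": 0.0558,"ty": 0.0139,"tz": 0.01,"ax": 0,"ay": 0,"az": 0.1033,"hand": 1},{"tx": 0.0569,"ty": 0.008,"tz": 0.01,"ax": 0,"ay": 0,"az": 0.1033,"hand": 1},{"tx": 0.0575,"ty": 0.0021,"tz": 0.01,"ax": 0,"ay": 0,"az": 0.1033,"hand": 1},{"tx": 0.0574,"ty": -0.0038,"tz": 0.01,"ax": 0,"ay": 0,"az": 0.1033,"hand": 1}]}}

```text
time_s: 1.1
ee_pos: [0.4453, 0.0831, 0.1509]
tool_rot: [-2.522, 1.873, 0.0]
ft_force: [0.6, 1.1, -0.7]
finger_gap: 0.0854
grip_force: 0.0
```

```bash
python3 -c "
from h import *
plan([.4447,.0844,.11],17,3)
s=cap('side','side1'); cv2.imwrite('pics/s1.png',cv2.resize(s['bgr'][90:250,200:360],None,fx=3.7,fy=3.7,interpolation=cv2.INTER_CUBIC))
p=env.get_state()['ee_pos']; print(proj(s,p),proj(s,[.4447,.0844,.094]))"
```

```text
t 1.1 p [0.4453 0.0831 0.1509] psi_y -163.19 tilt 0.01 gap 0.0854 gf 0.0 F [ 0.6  1.1 -0.7] T [ 0.1  -0.17 -0.04] j [ 30.   6. -16.  -0. -68. -14.]
{"tx":-0.0005, "ty":0.0001, "tz":0.0136, "ax":0.0000, "ay":0.0001, "az":-0.0011}
{"tx":-0.0005, "ty":0.0001, "tz":0.0136, "ax":0.0000, "ay":0.0001, "az":-0.0011}
{"tx":-0.0005, "ty":0.0001, "tz":0.0136, "ax":0.0000, "ay":0.0001, "az":-0.0011}
(np.float64(284.1408900171603), np.float64(188.10648106272092)) (np.float64(283.7423652241831), np.float64(202.4664738138595))
```

View pics/s1.png

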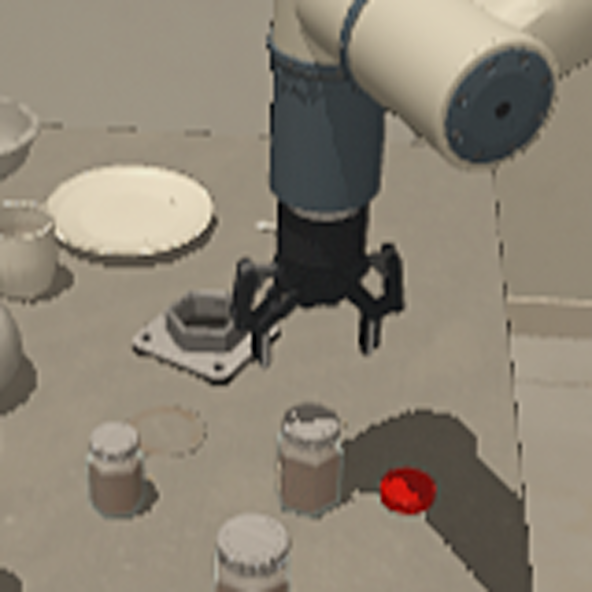

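The open gripper straddles jar B: fingertips at crop (261,358) and (370,350), lid at (311,425), in line with the projections. I descend and grip the flats.

{"method": "step_arm", "body": {"plan": [{"tx": -0.0005,"ty": 0,"tz": 0.03,"ax": 0,"ay": 0,"az": 0,"hand": 1},{"tx": 0,"ty": 0,"tz": 0.03,"ax": 0,"ay": 0,"az": 0,"hand": 1},{"tx": 0,"ty": 0,"tz": 0.03,"ax": 0,"ay": 0,"az": 0,"hand": 1},{"tx": 0,"ty": 0,"tz": 0.027,"ax": 0,"ay": 0,"az": 0,"hand": 1},{"tx": 0,"ty": 0,"tz": 0,"ax": 0,"ay": 0,"az": 0,"hand": 1},{"tx": 0,"ty": 0,"tz": 0,"ax": 0,"ay": 0,"az": 0,"hand": 0.6},{"tx": 0,"ty": 0,"tz": 0,"ax": 0,"ay": 0,"az": 0,"hand": 0.5},{"tx": 0,"ty": 0,"tz": 0,"ax": 0,"ay": 0,"az": 0,"hand": 0}]}}

```text
time_s: 2.15
ee_pos: [0.4458, 0.0858, 0.0359]
tool_rot: [-2.524, 1.867, -0.002]
ft_force: [-1.2, 0.3, 5.7]
finger_gap: 0.0555
grip_force: 62.9
```

{"method": "step_arm", "body": {"plan": [{"tx": 0,"ty": 0,"tz": 0,"ax": 0,"ay": 0,"az": 0,"hand": 0},{"tx": 0,"ty": 0,"tz": 0,"ax": 0,"ay": 0,"az": 0,"hand": 0},{"tx": 0,"ty": 0,"tz": 0,"ax": 0,"ay": 0,"az": 0,"hand": 0},{"tx": 0,"ty": 0,"tz": 0,"ax": 0,"ay": 0,"az": 0,"hand": 0}]}}

```text
time_s: 2.65
ee_pos: [0.4458, 0.0858, 0.0359]
tool_rot: [-2.524, 1.867, -0.002]
ft_force: [-1.0, -0.7, 5.9]
finger_gap: 0.0556
grip_force: 62.9
```

```bash
python3 -c "
from h import *
plan([.4447,.0844,.11],17,1)"
```

```text
t 2.65 p [0.4458 0.0858 0.0359] psi_y -162.98 tilt 0.15 gap 0.0556 gf 62.9 F [-1.  -0.7  5.9] T [-0.17  0.58 -0.05] j [ 31.  13. -27.   0. -50. -14.]
{"tx":0.0010, "ty":0.0012, "tz":-0.0741, "ax":-0.0027, "ay":0.0001, "az":0.0004}
```

The gap is 55.6 mm, so the pads are flat on the flats. I lift and carry the jar to a hover over the holder.

{"method": "step_arm", "body": {"plan": [{"tx": 0,"ty": 0,"tz": -0.02,"ax": 0,"ay": 0,"az": 0,"hand": 0},{"tx": 0,"ty": 0,"tz": -0.03,"ax": 0,"ay": 0,"az": 0,"hand": 0},{"tx": 0,"ty": 0,"tz": -0.03,"ax": 0,"ay": 0,"az": 0,"hand": 0}]}}

```text
time_s: 3.02
ee_pos: [0.4444, 0.0854, 0.1154]
tool_rot: [-2.525, 1.869, 0.001]
ft_force: [0.2, 0.5, -3.1]
finger_gap: 0.0553
grip_force: 63.6
```

```bash
python3 -c "
from h import *
plan([.5645,-.1557,.115],31.5,8)"
```

```text
t 3.025 p [0.4444 0.0854 0.1154] psi_y -163.02 tilt 0.03 gap 0.0553 gf 63.6 F [ 0.2  0.5 -3.1] T [ 0.05 -0.11 -0.  ] j [ 31.   8. -20.  -0. -62. -14.]
{"tx":0.0332, "ty":-0.0056, "tz":0.0000, "ax":0.0000, "ay":0.0001, "az":-0.0317}
{"tx":0.0334, "ty":-0.0045, "tz":0.0000, "ax":0.0000, "ay":0.0001, "az":-0.0317}
{"tx":0.0335, "ty":-0.0034, "tz":0.0000, "ax":0.0000, "ay":0.0001, "az":-0.0317}
{"tx":0.0336, "ty":-0.0024, "tz":0.0000, "ax":0.0000, "ay":0.0001, "az":-0.0317}
{"tx":0.0336, "ty":-0.0013, "tz":0.0000, "ax":0.0000, "ay":0.0001, "az":-0.0317}
{"tx":0.0337, "ty":-0.0002, "tz":0.0000, "ax":0.0000, "ay":0.0001, "az":-0.0317}
{"tx":0.0337, "ty":0.0008, "tz":0.0000, "ax":0.0000, "ay":0.0001, "az":-0.0317}
{"tx":0.0336, "ty":0.0019, "tz":0.0000, "ax":0.0000, "ay":0.0001, "az":-0.0317}
```

{"method": "step_arm", "body": {"plan": [{"tx": 0.0332,"ty": -0.0056,"tz": 0,"ax": 0,"ay": 0,"az": -0.0317,"hand": 0},{"tx": 0.0334,"ty": -0.0045,"tz": 0,"ax": 0,"ay": 0,"az": -0.0317,"hand": 0},{"tx": 0.0335,"ty": -0.0034,"tz": 0,"ax": 0,"ay": 0,"az": -0.0317,"hand": 0},{"tx": 0.0336,"ty": -0.0024,"tz": 0,"ax": 0,"ay": 0,"az": -0.0317,"hand": 0},{"tx": 0.0336,"ty": -0.0013,"tz": 0,"ax": 0,"ay": 0,"az": -0.0317,"hand": 0},{"tx": 0.0337,"ty": -0.0002,"tz": 0,"ax": 0,"ay": 0,"az": -0.0317,"hand": 0},{"tx": 0.0337,"ty": 0.0008,"tz": 0,"ax": 0,"ay": 0,"az": -0.0317,"hand": 0},{"tx": 0.0336,"ty": 0.0019,"tz": 0,"ax": 0,"ay": 0,"az": -0.0317,"hand": 0}]}}

```text
time_s: 4.03
ee_pos: [0.5651, -0.1566, 0.1144]
tool_rot: [-2.741, 1.533, 0.001]
ft_force: [0.4, 0.3, -2.9]
finger_gap: 0.0557
grip_force: 63.8
```

```bash
python3 -c "
from h import *
s=cap('side','side2'); c=cap('top','top2')
plan([.5645,-.1557,.085],31.5,1)
a=cv2.resize(s['bgr'][110:200,220:300],None,fx=6,fy=6,interpolation=cv2.INTER_CUBIC); a=cv2.convertScaleAbs(a,alpha=1.3)
b=cv2.resize(c['bgr'][140:220,290:340],None,fx=6,fy=6,interpolation=cv2.INTER_CUBIC)
b=cv2.copyMakeBorder(b,0,60,0,0,cv2.BORDER_CONSTANT); cv2.imwrite('pics/s2.png',np.hstack([a,b]))
p=env.get_state()['ee_pos']; print(proj(s,p),proj(s,p-[0,0,.0359]),proj(s,[.5645,-.1557,.04]))"
```

```text
t 4.125 p [ 0.5656 -0.1581  0.114 ] psi_y -148.6 tilt 0.02 gap 0.0551 gf 63.8 F [-0.1  0.7 -3.1] T [0.02 0.12 0.03] j [ -0.  22.  -0.   0. -67.  32.]
{"tx":-0.0027, "ty":-0.0003, "tz":0.0290, "ax":0.0002, "ay":-0.0003, "az":-0.0017}
(np.float64(255.08274385422368), np.float64(156.3963256789548)) (np.float64(255.0516923351566), np.float64(164.25999401344004)) (np.float64(255.24217088050685), np.float64(172.756593871656))
```

View pics/s2.png

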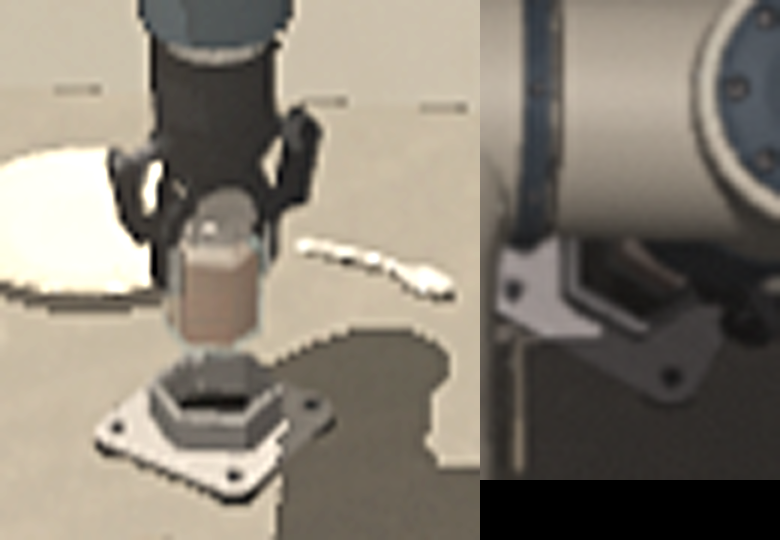

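The jar hangs upright just above the socket: jar base around crop (215,335), collar rim centre around (217,390). I check the holder position from the side view as well before inserting.

Run:
```python
from h import *
s=load("side0"); c=load("top0")
hs=cv2.cvtColor(s["bgr"],cv2.COLOR_BGR2HSV)
reg=hs[162:198,230:282]; print("table V,S",hs[215,255],"plate",hs[184,243],hs[186,262])
for vm in(165,180):
    m=((hs[...,2]>vm)&(hs[...,1]<32)).astype(np.uint8); k=np.zeros_like(m); k[162:198,230:282]=1
    cs,_=cv2.findContours(m*k,cv2.RETR_EXTERNAL,cv2.CHAIN_APPROX_NONE); q=np.vstack([x for x in cs if cv2.contourArea(x)>8])
    W=np.array([onz(s,*p[0],.006)[:2]*1000 for p in q],np.float32); print(vm,cv2.minAreaRect(W),q[:,0].min(0),q[:,0].max(0))
# four bolt-hole pixels in side crop (5x): left (47,491), front (146,531), right (211,471)
H=[onz(s,230+a/5-.4,163+(b-400)/5-.4,.006)[:2]*1000 for a,b in((47,491),(146,531),(211,471))]
print("side holes",np.round(H),"centre(l,r)",(H[0]+H[2])/2)
T=[onz(c,150+a/4-.4,145+b/4-.4,.006)[:2]*1000 for a,b in((640,68),(745,127),(687,231),(582,173))]
print("top holes",np.round(T),"centre",np.mean(T,0)); d=T[0]-T[3]; e=T[1]-T[2]
print([np.degrees(np.arctan2(x[1],x[0])).round(1) for x in(d,e,T[1]-T[0],T[2]-T[3])])
```

```text
table V,S [ 19  47 152] plate [ 17  32 182] [ 16  33 185]
165 ((514.2142944335938, -140.0978240966797), (103.70726776123047, 28.667875289916992), 77.20832061767578) [261 175] [274 190]
180 ((514.2142944335938, -140.0978240966797), (103.70726776123047, 28.667875289916992), 77.20832061767578) [261 175] [274 190]
side holes [[ 627. -142.]
 [ 545.  -99.]
 [ 501. -183.]] centre(l,r) [ 564.03369024 -162.74428868]
top holes [[ 627. -138.]
 [ 583. -219.]
 [ 502. -175.]
 [ 545.  -94.]] centre [ 564.30990886 -156.3085894 ]
[np.float64(-28.2), np.float64(-28.7), np.float64(-118.8), np.float64(-118.2)]
```

The bolt holes give a centre of (0.564, −0.156) at −28.5°, which agrees with the plate. The side view's 6 mm y difference comes from the assumed plate height. I correct by −3.5 mm in tool x and lower the jar.

{"method": "step_arm", "body": {"plan": [{"tx": -0.0035,"ty": 0,"tz": 0.01,"ax": 0,"ay": 0,"az": 0,"hand": 0},{"tx": 0,"ty": 0,"tz": 0.013,"ax": 0,"ay": 0,"az": 0,"hand": 0},{"tx": 0,"ty": 0,"tz": 0.013,"ax": 0,"ay": 0,"az": 0,"hand": 0},{"tx": 0,"ty": 0,"tz": 0.004,"ax": 0,"ay": 0,"az": 0,"hand": 0},{"tx": 0,"ty": 0,"tz": 0.004,"ax": 0,"ay": 0,"az": 0,"hand": 0}]}}

```text
time_s: 4.75
ee_pos: [0.5633, -0.1526, 0.0701]
tool_rot: [2.742, -1.534, 0.0]
ft_force: [-0.2, -0.0, -2.5]
finger_gap: 0.0554
grip_force: 63.7
```

```bash
python3 -c "
from h import *
plan([.564,-.155,.048],31.5,1)"
```

```text
t 4.75 p [ 0.5633 -0.1526  0.0701] psi_y -148.45 tilt 0.01 gap 0.0554 gf 63.7 F [-0.2 -0.  -2.5] T [-0.05 -0.01  0.01] j [  0.  24.  -5.   0. -61.  31.]
{"tx":0.0024, "ty":0.0006, "tz":0.0221, "ax":-0.0000, "ay":-0.0003, "az":0.0008}
```

{"method": "step_arm", "body": {"plan": [{"tx": 0.0022,"ty": 0.0005,"tz": 0,"ax": 0,"ay": 0,"az": 0,"hand": 0},{"tx": 0,"ty": 0,"tz": 0.003,"ax": 0,"ay": 0,"az": 0,"hand": 0},{"tx": 0,"ty": 0,"tz": 0.003,"ax": 0,"ay": 0,"az": 0,"hand": 0},{"tx": 0,"ty": 0,"tz": 0,"ax": 0,"ay": 0,"az": 0,"hand": 0}]}}

```text
time_s: 5.25
ee_pos: [0.5637, -0.1548, 0.0639]
tool_rot: [-2.741, 1.535, 0.001]
ft_force: [0.1, 0.4, -2.7]
finger_gap: 0.0553
grip_force: 63.7
```

```bash
python3 -c "
from h import *
plan([.564,-.155,.048],31.5,1)"
```

```text
t 5.25 p [ 0.5637 -0.1548  0.0639] psi_y -148.49 tilt 0.03 gap 0.0553 gf 63.7 F [ 0.1  0.4 -2.7] T [ 0.24  0.23 -0.02] j [ -0.  24.  -5.  -0. -61.  32.]
{"tx":0.0003, "ty":-0.0002, "tz":0.0159, "ax":0.0002, "ay":0.0004, "az":0.0002}
```

The base is at about 28 mm, below the lead-in, with almost no side force. I continue down.

{"method": "step_arm", "body": {"plan": [{"tx": 0,"ty": 0,"tz": 0.004,"ax": 0,"ay": 0,"az": 0,"hand": 0},{"tx": 0,"ty": 0,"tz": 0.004,"ax": 0,"ay": 0,"az": 0,"hand": 0},{"tx": 0,"ty": 0,"tz": 0.003,"ax": 0,"ay": 0,"az": 0,"hand": 0},{"tx": 0,"ty": 0,"tz": 0.002,"ax": 0,"ay": 0,"az": 0,"hand": 0},{"tx": 0,"ty": 0,"tz": 0,"ax": 0,"ay": 0,"az": 0,"hand": 0}]}}

```text
time_s: 5.88
ee_pos: [0.5638, -0.1548, 0.0509]
tool_rot: [-2.741, 1.535, 0.001]
ft_force: [-0.6, 1.7, -4.0]
finger_gap: 0.0555
grip_force: 63.6
```

```bash
python3 -c "
from h import *
plan([.564,-.155,.048],31.5,1)"
```

```text
t 5.875 p [ 0.5638 -0.1548  0.0509] psi_y -148.48 tilt 0.02 gap 0.0555 gf 63.6 F [-0.6  1.7 -4. ] T [0.53 0.16 0.06] j [ -0.  25.  -6.  -0. -59.  32.]
{"tx":0.0003, "ty":-0.0001, "tz":0.0029, "ax":0.0002, "ay":0.0004, "az":0.0003}
```

{"method": "step_arm", "body": {"plan": [{"tx": 0,"ty": 0,"tz": 0.002,"ax": 0,"ay": 0,"az": 0,"hand": 0},{"tx": 0,"ty": 0,"tz": 0.0015,"ax": 0,"ay": 0,"az": 0,"hand": 0},{"tx": 0,"ty": 0,"tz": 0,"ax": 0,"ay": 0,"az": 0,"hand": 0}]}}

```text
time_s: 6.25
ee_pos: [0.5638, -0.1548, 0.0481]
tool_rot: [-2.741, 1.534, 0.0]
ft_force: [-2.6, 2.6, 1.6]
finger_gap: 0.0552
grip_force: 63.9
```

```bash
python3 -c "
from h import *
plan([.564,-.155,.048],31.5,1)"
```

```text
t 6.25 p [ 0.5638 -0.1548  0.0481] psi_y -148.47 tilt 0.0 gap 0.0552 gf 63.9 F [-2.6  2.6  1.6] T [1.1  1.04 0.08] j [ -0.  25.  -6.  -0. -59.  32.]
{"tx":0.0003, "ty":-0.0001, "tz":0.0001, "ax":-0.0000, "ay":0.0000, "az":0.0005}
```

The jar is on the floor: TCP z is 0.048 as predicted, and the vertical force rose from −4 N to +1.6 N. I release, rise to lid height and look.

{"method": "step_arm", "body": {"plan": [{"tx": 0,"ty": 0,"tz": 0,"ax": 0,"ay": 0,"az": 0,"hand": 1},{"tx": 0,"ty": 0,"tz": 0,"ax": 0,"ay": 0,"az": 0,"hand": 1},{"tx": 0,"ty": 0,"tz": 0,"ax": 0,"ay": 0,"az": 0,"hand": 1},{"tx": 0,"ty": 0,"tz": -0.015,"ax": 0,"ay": 0,"az": 0,"hand": 1},{"tx": 0,"ty": 0,"tz": -0.021,"ax": 0,"ay": 0,"az": 0,"hand": 1},{"tx": 0,"ty": 0,"tz": 0,"ax": 0,"ay": 0,"az": 0,"hand": 1}]}}

```text
time_s: 7.0
ee_pos: [0.5657, -0.1552, 0.0867]
tool_rot: [-2.74, 1.533, -0.008]
ft_force: [-0.1, 0.3, -0.2]
finger_gap: 0.0853
grip_force: 0.0
```

```bash
python3 -c "
from h import *
s=cap('side','side3')
plan([.564,-.155,.084],31.5,1)
cv2.imwrite('pics/s3.png',cv2.resize(s['bgr'][110:200,215:305],None,fx=6,fy=6,interpolation=cv2.INTER_CUBIC))
print([proj(s,[.564,-.156,z]) for z in (.04,.078,.106)])"
```

```text
t 7.05 p [ 0.5647 -0.155   0.0853] psi_y -148.47 tilt 0.17 gap 0.0853 gf 0.0 F [ 0.4  0.2 -1.4] T [ 0.02  0.04 -0.03] j [ -0.  23.  -3.   0. -63.  32.]
{"tx":-0.0004, "ty":0.0006, "tz":0.0013, "ax":-0.0024, "ay":-0.0016, "az":0.0005}
[(np.float64(255.377229087375), np.float64(172.72041067816045)), (np.float64(255.41430519326104), np.float64(164.6191629573178)), (np.float64(255.44230390596817), np.float64(158.50135467933157))]
```

View pics/s3.png

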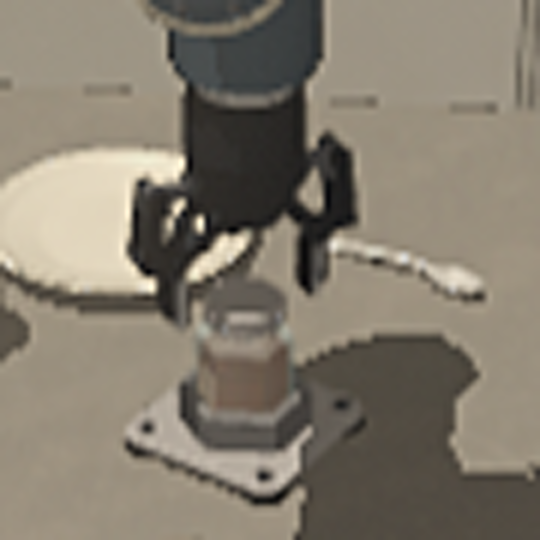

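The jar stands upright and deep in the collar, lid at crop (244,298) and midway between the open fingertips at (180,320) and (312,290). I grip the lid.

{"method": "step_arm", "body": {"plan": [{"tx": 0,"ty": 0,"tz": 0.002,"ax": 0,"ay": 0,"az": 0,"hand": 1},{"tx": 0,"ty": 0,"tz": 0,"ax": 0,"ay": 0,"az": 0,"hand": 0.6},{"tx": 0,"ty": 0,"tz": 0,"ax": 0,"ay": 0,"az": 0,"hand": 0},{"tx": 0,"ty": 0,"tz": 0,"ax": 0,"ay": 0,"az": 0,"hand": 0},{"tx": 0,"ty": 0,"tz": 0,"ax": 0,"ay": 0,"az": 0,"hand": 0},{"tx": 0,"ty": 0,"tz": 0,"ax": 0,"ay": 0,"az": 0,"hand": 0},{"tx": 0,"ty": 0,"tz": 0,"ax": 0,"ay": 0,"az": 0,"hand": 0}]}}

```text
time_s: 7.92
ee_pos: [0.5638, -0.155, 0.0818]
tool_rot: [2.741, -1.534, -0.0]
ft_force: [0.3, 0.0, 1.2]
finger_gap: 0.0496
grip_force: 62.4
```

```bash
python3 -c "
from h import *
plan([.564,-.155,.084],31.5,1)"
```

```text
t 7.925 p [ 0.5638 -0.155   0.0818] psi_y -148.47 tilt 0.01 gap 0.0496 gf 62.4 F [0.3 0.  1.2] T [-0.21  0.33  0.03] j [ -0.  23.  -4.   0. -63.  32.]
{"tx":0.0001, "ty":-0.0002, "tz":-0.0022, "ax":0.0002, "ay":-0.0001, "az":0.0004}
```

The lid is held with a 49.6 mm gap at 62 N. I start turning anticlockwise, which is −az with the tool pointing down.

{"method": "step_arm", "body": {"plan": [{"tx": 0,"ty": 0,"tz": 0,"ax": 0,"ay": 0,"az": -0.09,"hand": 0},{"tx": 0,"ty": 0,"tz": 0,"ax": 0,"ay": 0,"az": -0.09,"hand": 0},{"tx": 0,"ty": 0,"tz": 0,"ax": 0,"ay": 0,"az": -0.09,"hand": 0},{"tx": 0,"ty": 0,"tz": 0,"ax": 0,"ay": 0,"az": -0.09,"hand": 0}]}}

```text
time_s: 8.43
ee_pos: [0.5632, -0.1547, 0.0819]
tool_rot: [-2.972, 1.016, 0.002]
ft_force: [-3.2, 1.2, 3.6]
finger_gap: 0.05
grip_force: 62.5
```

```bash
python3 -c "
from h import *
plan([.564,-.155,.082],100,1)"
```

```text
t 8.425 p [ 0.5632 -0.1547  0.0819] psi_y -127.75 tilt 0.07 gap 0.05 gf 62.5 F [-3.2  1.2  3.6] T [ 0.25  1.15 -0.51] j [ -0.  23.  -4.  -0. -63.  52.]
{"tx":0.0008, "ty":-0.0002, "tz":-0.0001, "ax":-0.0003, "ay":0.0013, "az":-0.8334}
```

The torque is 0.51 N m, so the lid is turning against its seal and the jar is blocked. I continue.

{"method": "step_arm", "body": {"plan": [{"tx": 0,"ty": 0,"tz": 0,"ax": 0,"ay": 0,"az": -0.11,"hand": 0},{"tx": 0,"ty": 0,"tz": 0,"ax": 0,"ay": 0,"az": -0.11,"hand": 0},{"tx": 0,"ty": 0,"tz": 0,"ax": 0,"ay": 0,"az": -0.11,"hand": 0},{"tx": 0,"ty": 0,"tz": 0,"ax": 0,"ay": 0,"az": -0.11,"hand": 0},{"tx": 0,"ty": 0,"tz": 0,"ax": 0,"ay": 0,"az": -0.11,"hand": 0},{"tx": 0,"ty": 0,"tz": 0,"ax": 0,"ay": 0,"az": -0.11,"hand": 0},{"tx": 0,"ty": 0,"tz": 0,"ax": 0,"ay": 0,"az": -0.11,"hand": 0},{"tx": 0,"ty": 0,"tz": 0,"ax": 0,"ay": 0,"az": -0.11,"hand": 0}]}}

```text
time_s: 9.43
ee_pos: [0.5629, -0.1557, 0.0819]
tool_rot: [3.122, 0.347, -0.003]
ft_force: [-2.6, -2.8, 1.7]
finger_gap: 0.0495
grip_force: 62.4
```

```bash
python3 -c "
from h import *
plan([.564,-.155,.082],100,1)"
```

```text
t 9.425 p [ 0.5629 -0.1557  0.0819] psi_y -77.3 tilt 0.11 gap 0.0495 gf 62.4 F [-2.6 -2.8  1.7] T [-1.09  1.16 -0.55] j [ -0.  23.  -4.   0. -63. 103.]
{"tx":0.0012, "ty":-0.0005, "tz":-0.0001, "ax":0.0005, "ay":0.0018, "az":0.0472}
```

{"method": "step_arm", "body": {"plan": [{"tx": 0,"ty": 0,"tz": 0,"ax": 0,"ay": 0,"az": -0.075,"hand": 0},{"tx": 0,"ty": 0,"tz": 0,"ax": 0,"ay": 0,"az": -0.075,"hand": 0},{"tx": 0,"ty": 0,"tz": 0,"ax": 0,"ay": 0,"az": 0,"hand": 0},{"tx": 0,"ty": 0,"tz": -0.0015,"ax": 0,"ay": 0,"az": 0,"hand": 0},{"tx": 0,"ty": 0,"tz": 0,"ax": 0,"ay": 0,"az": 0,"hand": 0}]}}

```text
time_s: 10.05
ee_pos: [0.563, -0.1552, 0.0824]
tool_rot: [-3.088, -0.575, 0.003]
ft_force: [-2.0, -4.7, -4.1]
finger_gap: 0.0498
grip_force: 63.1
```

```bash
python3 -c "
from h import *
plan([.564,-.155,.082],100,1)"
```

```text
t 10.05 p [ 0.563  -0.1552  0.0824] psi_y -68.92 tilt 0.13 gap 0.0498 gf 63.1 F [-2.  -4.7 -4.1] T [-1.73  0.74 -0.39] j [ -0.  23.  -4.   0. -63. 111.]
{"tx":0.0010, "ty":0.0002, "tz":0.0004, "ax":-0.0005, "ay":0.0021, "az":0.1933}
```

{"method": "step_arm", "body": {"plan": [{"tx": 0.001,"ty": 0,"tz": -0.002,"ax": 0,"ay": 0,"az": 0,"hand": 0},{"tx": 0,"ty": 0,"tz": -0.002,"ax": 0,"ay": 0,"az": 0,"hand": 0},{"tx": 0,"ty": 0,"tz": 0,"ax": 0,"ay": 0,"az": 0,"hand": 0}]}}

```text
time_s: 10.42
ee_pos: [0.5647, -0.1542, 0.0873]
tool_rot: [-3.088, -0.577, 0.0]
ft_force: [-2.9, -2.2, -2.4]
finger_gap: 0.0495
grip_force: 63.9
```

```bash
python3 -c "
from h import *
plan([.564,-.155,.082],100,1)"
```

```text
t 10.425 p [ 0.5647 -0.1542  0.0873] psi_y -68.82 tilt 0.03 gap 0.0495 gf 63.9 F [-2.9 -2.2 -2.4] T [-0.51  0.97 -0.01] j [  0.  23.  -3.  -0. -64. 111.]
{"tx":-0.0009, "ty":0.0005, "tz":0.0053, "ax":-0.0005, "ay":0.0003, "az":0.1951}
```

Run:
```python
from h import *
s=cap("side","side4"); a=load("side3")
for n,(v0,v1,u0,u1) in dict(jar=(160,180,243,268),plate=(174,196,232,280)).items():
    f=lambda c: cv2.cvtColor(c["bgr"],cv2.COLOR_BGR2GRAY)[v0:v1,u0:u1].astype(np.float32)
    print(n,cv2.phaseCorrelate(f(a),f(s),cv2.createHanningWindow((u1-u0,v1-v0),cv2.CV_32F)))
# brown filling rows down the jar axis
for c in(a,s):
    print([int(cv2.cvtColor(c["bgr"],cv2.COLOR_BGR2GRAY)[v,250:260].mean()) for v in range(156,184)])
    print([int((c["bgr"][v,250:260,2].astype(int)-c["bgr"][v,250:260,0]).mean()) for v in range(156,184)])
```

```text
jar ((0.4685257186329057, 0.6488110978451154), 1.03929079246521)
plate ((-0.06016352743517572, 0.11185617695492489), 0.9716978727115525)
[101, 95, 93, 93, 91, 86, 134, 135, 105, 115, 131, 145, 139, 118, 97, 95, 97, 99, 100, 100, 99, 97, 111, 128, 108, 82, 87, 86]
[17, 15, 13, 13, 14, 13, 18, 18, 13, 16, 23, 26, 26, 27, 29, 29, 28, 29, 32, 31, 32, 33, 23, 16, 11, 9, 10, 10]
[73, 86, 87, 94, 104, 105, 94, 82, 84, 77, 89, 129, 144, 122, 94, 91, 95, 98, 100, 100, 99, 98, 113, 128, 108, 82, 87, 86]
[9, 11, 10, 11, 13, 13, 12, 10, 10, 9, 13, 22, 26, 27, 29, 30, 30, 30, 30, 30, 30, 31, 25, 16, 11, 9, 10, 10]
```

The filling's top edge (rows 167–171) has not moved, so the jar stayed down and the lid is free. I lift to about 20 mm above the rim.

{"method": "step_arm", "body": {"plan": [{"tx": -0.0006,"ty": 0.0003,"tz": -0.004,"ax": 0,"ay": 0,"az": 0,"hand": 0},{"tx": 0,"ty": 0,"tz": -0.004,"ax": 0,"ay": 0,"az": 0,"hand": 0},{"tx": 0,"ty": 0,"tz": -0.005,"ax": 0,"ay": 0,"az": 0,"hand": 0},{"tx": 0,"ty": 0,"tz": -0.006,"ax": 0,"ay": 0,"az": 0,"hand": 0},{"tx": 0,"ty": 0,"tz": -0.006,"ax": 0,"ay": 0,"az": 0,"hand": 0},{"tx": 0,"ty": 0,"tz": -0.004,"ax": 0,"ay": 0,"az": 0,"hand": 0},{"tx": 0,"ty": 0,"tz": 0,"ax": 0,"ay": 0,"az": 0,"hand": 0},{"tx": 0,"ty": 0,"tz": 0,"ax": 0,"ay": 0,"az": 0,"hand": 0}]}}

```text
time_s: 11.48
ee_pos: [0.5642, -0.155, 0.1161]
tool_rot: [-3.088, -0.577, 0.001]
ft_force: [-0.7, 0.2, -1.0]
finger_gap: 0.0498
grip_force: 64.1
```

```bash
python3 -c "
from h import *
plan([.564,-.1555,.116],-68.8,1)
s=cap('side','side5'); cv2.imwrite('pics/s5.png',cv2.resize(s['bgr'][110:200,215:305],None,fx=6,fy=6,interpolation=cv2.INTER_CUBIC))"
```

```text
t 11.475 p [ 0.5642 -0.155   0.1161] psi_y -68.84 tilt 0.02 gap 0.0498 gf 64.1 F [-0.7  0.2 -1. ] T [ 0.02 -0.09  0.01] j [ -0.  22.  -1.  -0. -68. 111.]
{"tx":-0.0004, "ty":0.0004, "tz":0.0001, "ax":-0.0003, "ay":0.0003, "az":-0.0007}
```

View pics/s5.png

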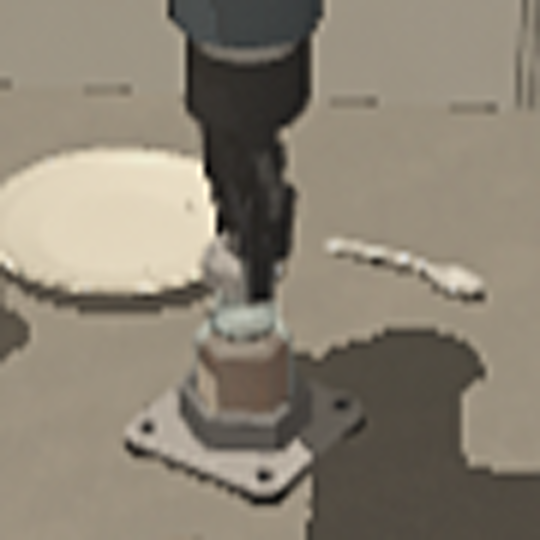

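The open jar (mouth at crop (245,320)) sits in the holder. The lid is held above it at about (235,270), and the wrist carries only the lid's weight. I hand the job in.

```bash
python3 -c "
from h import *
print(env.finish_job())"
```

```text
the job is handed in; nothing more can be done
None
```

The job is handed in, though the hand-in call returned no verdict: jar B stands down in the holder with its lid unscrewed, and the gripper holds the lid level about 2 cm above the open rim, centred over the mouth.

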